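# Shut the extraction unit's top flap with the hook pole

## Task

The bench extraction unit has to be closed up so that its fan draws through the front filter. Flip the red-knobbed ratchet pawl over towards the unit's front and leave it there, take the hook pole from the tool tray, pass its hook through the red ring eye on the flap's edge, and swing the flap fully shut without slamming it; then unhook the pole and lay it back down flat in its tray, without dropping or flinging it. Touch the flap only with the pole, and leave the wet carousel and the other things on the bench where they are.

Things in the scene. Friction and masses are not known exactly. Their poses are not given: they have to be found in the camera images.
- hood: the bench extraction unit, a fixed grey sheet-metal box 220 deep x 320 wide x 160 mm high, open at the top under a hinged flap; z up, its front (slotted filter) faces its -x. Origin on the bench straight below the middle of the flap's hinge; the front face is at x = -170 mm, the rear at +50 mm (then a fan drum and an aluminium duct to +260 mm), the sides at y = -160 and +160 mm; pawl and brass toothed quadrant stand outside its +y side
- flap_hinge (a point): middle of the flap's hinge axis, 168 mm above the bench; fixed to the unit, axes as the unit's. The hinge axis is y
- flap (a joint): opening angle of the flap: 0 = fully shut (level on the rim, pointing to the unit's -x), 0.8 to 1.1 rad at the start, its free edge raised. A stiff friction hinge holds it wherever it is left; moving it at the eye takes about 1 to 2 N. While the ratchet pawl is in, it can open but not close (after up to 0.15 rad of play it catches on a tooth)
- panel: the flap, an aluminium sheet 165 mm long from the hinge x 280 mm wide (y = -140 to +140), with its ring eye, hinge shaft and brass quadrant, 0.32 kg; origin on the hinge axis, sheet along -x, y along the hinge, z out of its upper face
- eye (a point): centre of the red ring eye that stands out beyond the middle of the flap's free edge, 193.5 mm from the hinge axis; the ring is of 7 mm wire, 36 mm clear inside, 50 mm outside; its hole runs along the point's y axis, which is parallel to the hinge, so a hook enters it sideways. Axes as the flap's
- pawl (a joint): angle of the ratchet pawl: 0 = in, engaged in the brass quadrant (its arm leans a little to the rear, +x); grows to 1.2 rad = thrown over to the front stop. It tips over by its own weight: pushed towards the front past about 0.45 rad (some 40 mm at the knob) it falls to the front and stays; needs under 2 N
- pawl_knob (a point): middle of the pawl's red cross-bar: 18 mm thick, lying along the unit's y, sticking out free 50 mm beyond the pawl to the unit's +y side; about 262 mm above the bench with the pawl in, y = 203 mm in the unit's frame (bar to 226; quadrant and pawl arm end at 175), 90 mm from the pawl's pivot, which is 118 mm in front of and 9 mm above the flap's hinge axis
- pole_grip (a point): where the hook pole is best gripped, half-way up its wooden handle (balance is 11 mm nearer the hook). Pole axes: x along it to the hook, y to the side the hook points to, z up as it lies. Handle 24 x 24 mm, x = -190 to +90 mm; then an 8 mm yellow rod to x = 220 mm, bent square to +y for 46 mm, its last 8 mm turned back. 0.2 kg, lying flat in the tray at the start
- hook (a point): point on the pole's sideways hook arm (8 mm thick): 220 mm ahead of pole_grip and 24 mm to the pole's +y; half-way along the arm: the hook is well through the eye when this point is inside the ring. Axes as the pole's
- tray: the pole's shallow grey tool tray with a black liner, fixed on the bench: 500 (x) x 170 (y) x 20 mm high, walls 5 mm; its origin is under its middle and its inner floor 5 mm (lined to 6 mm) above the bench. The pole lies along its x
- carousel: freshly painted model carousel 160 mm across and 110 mm high (to the gilt on its facade), standing in front of the unit; origin under its centre. Not to be touched
- roof: blue conical carousel roof 110 mm across, 60 mm high, loose on the bench
- jar_yellow: small paint jar, 42 mm across, 45 mm high
- jar_red: small paint jar, 42 mm across, 45 mm high
- glue: glue bottle, 44 mm across, 110 mm high
- screwdriver: orange-handled screwdriver 170 mm long, lying on the bench
- cup: white cup, 70 mm across, 85 mm high

How it is judged:
By the outcome, as a careful person would: the job done as asked, in the order asked, and still so for the second after the job is handed in, with the robot touching nothing.
It also fails if it takes over 67 s, if anything falls off the work surface, if the arm or the gripper's body presses on something with over 40 N, if the wrist force passes 120 N, or if a joint passes its speed limit or range.

## Robot

A 6-joint arm with a two-finger parallel gripper is mounted at the origin on the work surface. World frame = base frame: x ahead of the robot, y to its left, z up, the work surface at z = 0. Lengths are in mm, angles in rad, forces in N, time in s.
With the tool pointing down it reaches from about 350 to 775 mm from the base axis. Payload 7.3 kg.
Tool frame: the origin (TCP) lies at the very end of the fingers, on their centre line; the grasp point (between the pads) lies 19 mm behind it; x points along the fingers, y is the direction in which the jaws open and shut, and the axes are right-handed (so a half turn about x gives the same grasp; the last joint's range is limited). The gripper opens to 92 mm and grips with 3 to 60 N. Pads are 19 mm wide; open, the fingers measure 130 mm over their backs; the gripper's body (75 mm by 190 mm) begins 47 mm behind the grasp point.
Start: joints at [-1.321, 0.342, 1.524, -0, 1.275, -0.146], TCP at [202.435, -484.422, 226.741] pointing down, gripper open.
Joint ranges: [-2.53, 2.53], [-0.77, 2.02], [0.04, 2.7], [-1, 4.14], [0.28, 2.66], [-3.11, 3.11]. Speed limits (rad/s): [2.57, 2.57, 3.14, 3.14, 3.14, 3.14].

## Interface

Orientations are given as [roll, pitch, yaw] about the fixed x, y, z axes, in that order (R = Rz(yaw) Ry(pitch) Rx(roll)).
In Python, from plant import bot gives the robot as it stands.
- The arm moves only by the tool step_arm, never from a script. Its argument "targets" is a list that holds one entry, the list of rows, each a list of 4 numbers: the shift along the tool's x, y, z in m, then the turn about the tool's x in degrees. A call has exactly 5 rows; each row is the pose to reach, as a shift and turn from the pose measured when the call began, along the tool's axes at that moment; what a row does not reach only later rows make up. A row lasts 1/12 s, in which the tool goes at most 41.7 mm and 7.16 degrees, less where a joint would pass 70% of its speed; a pose out of reach is approached as far as the arm can. A call with a gripper value outside its range is refused whole. "jaw" is the closure, from 0 (fully open) to 1 (shut), set as the call begins (left out, the last holds). The fingers move at their own pace and stop on an object; the grip force is fixed at half the most. Time passes only in rows, so rows that repeat a pose let the fingers close, or fill a call up. It gives the time, the measured TCP pose, the force and the opening at its end, in the units of the state.
- bot.get_obs(): the state, without advancing time (a new reading comes with each control period).
- bot.capture(name): name is "side" or "top"; returns a dict with "color" (420x560x3 uint8, red, green, blue), "depth" (420x560 float32, mm along the optical axis (not along the pixel's ray), 0 where there is no reading), "fov_y" (degrees; the focal length in pixels is half the picture's height over the tangent of half this angle, whatever the lens; pixels are square), "cx", "cy" (the principal point, pixels), "rvec" (rotation vector, rad) and "tvec" (3), from world to camera coordinates, as OpenCV has them. Camera axes: x right, y down, z forward; pixel columns grow to the right and rows downward; lengths in mm; the calibration is good to about 2 mm. A picture is of the moment at which its call begins.
- bot.close_job(): hands the job in, once; it reports no verdict.
The state is a dict: "time": time; "joint_positions": joint angles; "dq": joint speeds; "tau": joint torques, N m; "tool_pos": TCP position; "tcp_rot": TCP orientation; "contact_force": force on the tool from outside, world axes, zero at the start; "moment": the same for the moment, N m; "grip_width": finger opening in mm.
Only numpy, scipy, OpenCV 4.12 (cv2) and the standard library are available. Lean on these libraries where they do the work, as an engineer would, in place of code of your own. Each camera call takes 0.05 s, during which the arm holds its last target. There are 200 camera calls.

## Working session

There is one attempt and no reset: what is moved stays moved. The work goes in short steps, Python scripts to look and compute and a tool call to move; the robot and the scene stay as the last step left them, time stands still between calls to the robot, and variables do not carry over. Pictures are saved under pics/ and viewed, about 8 in all and at most 12, crops included, and the job is handed in when it is done.

Besides the shell and the picture viewer there is one more tool, called by a JSON object that holds its "fn" and its "kwargs", one argument or row to a line. step_arm: Moves the arm, as the interface text tells. Its arguments: {"type":"object","properties":{"targets":{"type":"array","items":{"type":"array","items":{"type":"array","items":{"type":"number"}}}},"jaw":{"type":"number"}},"required":["targets"]}

```bash
mkdir -p pics; ls
cat > h.py <<'E'
import numpy as np,cv2
from scipy.spatial.transform import Rotation as R
from plant import bot
def cap(n,save=None):
    c=bot.capture(n)
    if save: cv2.imwrite('pics/'+save,cv2.cvtColor(c['color'],cv2.COLOR_RGB2BGR))
    return c
def cloud(c):
    d=c['depth'];h,w=d.shape;f=h/2/np.tan(np.radians(c['fov_y'])/2)
    v,u=np.mgrid[:h,:w];p=np.stack([(u-c['cx'])/f*d,(v-c['cy'])/f*d,d],-1)
    M=R.from_rotvec(np.ravel(c['rvec'])).as_matrix()
    P=(p-np.ravel(c['tvec']))@M
    P[d==0]=np.nan
    return P
def st():
    o=bot.get_obs();print(round(o['time'],2),np.round(o['tool_pos'],1),np.round(o['tcp_rot'],3),'F',np.round(o['contact_force'],1),'w',round(float(o['grip_width']),1),'q',np.round(o['joint_positions'],2));return o
E
python3 - <<'E'
from h import *
st()
a=cap('side','s0.png');b=cap('top','t0.png')
np.savez('c0.npz',s=cloud(a),t=cloud(b),sc=a['color'],tc=b['color'])
for c in(a,b):print(c['fov_y'],c['cx'],c['cy'],c['rvec'],c['tvec'])
E
```

```text
pics
0.0 [ 202.3 -484.   226. ] [-1.707  1.569  1.831] F [ 0.1 -0.6  0.3] w 91.3 q [-1.32  0.34  1.53 -0.    1.28 -0.15]
52.081761437755496 283.22212730221514 208.063997732871 [ 0.6628594  -2.55346881  1.25453311] [ 461.04740426  336.26680332 1082.82404369]
44.633019891442274 283.306046222014 210.18836782576065 [ 2.18761185 -2.12773657  0.11717903] [ -34.57642986  561.15941633 1767.83421274]
```

View pics/s0.png

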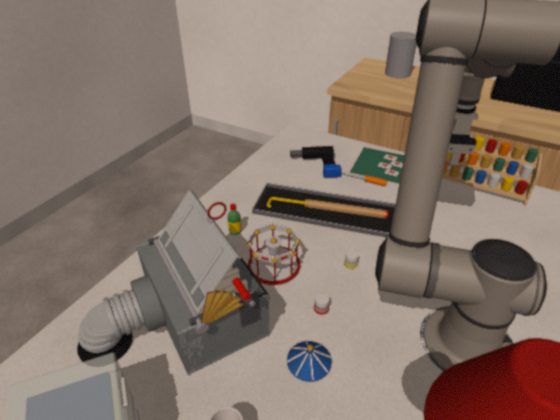

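View pics/t0.png

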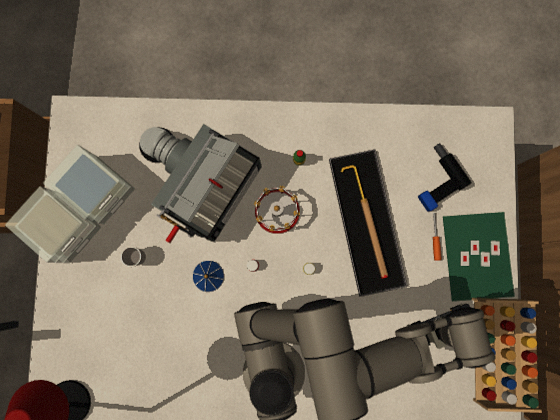

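The images show the red knob at top(172,234), the eye at top(215,183), and the pole at top(384,275) to (352,168) with its hook pointing left. The carousel is at top(278,211). Next I'll turn these into positions.

Run:
```python
from h import *
z=np.load('c0.npz')
def reg(P,C,box,f,name):
    u0,v0,u1,v1=box;p=P[v0:v1,u0:u1].reshape(-1,3);c=C[v0:v1,u0:u1].reshape(-1,3).astype(int)
    m=f(c)&np.isfinite(p[:,0]);p=p[m];print(name,len(p),'med',np.round(np.median(p,0)),'min',np.round(np.percentile(p,3,0)),'max',np.round(np.percentile(p,97,0)))
    return p
red=lambda c:(c[:,0]>110)&(c[:,1]<60)&(c[:,2]<70)
T,TC,S,SC=z['t'],z['tc'],z['s'],z['sc']
def axis(p):
    m=p.mean(0);u=np.linalg.svd(p-m,full_matrices=False)[2][0];t=(p-m)@u;print('  axis',np.round(u,3),'mid',np.round(m+u*(t.min()+t.max())/2),'len',round(np.ptp(t)))
axis(reg(T,TC,(155,215,190,250),red,'knobT'));axis(reg(S,SC,(225,270,260,310),red,'knobS'))
reg(T,TC,(200,170,230,195),red,'eyeT')
reg(S,SC,(200,195,232,225),red,'eyeS')
orange=lambda c:(c[:,0]>130)&(c[:,0]-c[:,2]>50)
p=reg(T,TC,(355,195,395,285),orange,'handleT');axis(p)
p=reg(S,SC,(300,195,390,222),orange,'handleS');axis(p)
yel=lambda c:(c[:,0]>130)&(c[:,1]>100)&(c[:,2]<80)
p=reg(T,TC,(335,155,372,200),yel,'rodT')
p=reg(S,SC,(258,190,305,215),yel,'rodS')
# tray dark liner
dark=lambda c:c.max(1)<45
p=reg(T,TC,(325,145,410,298),dark,'tray')
p=p[(p[:,2]<25)]
print('minrect',cv2.minAreaRect(p[:,:2].astype(np.float32)))
# tall bits: hood box by side/rear faces
gray=lambda c:np.ptp(c,1)<40
p=reg(T,TC,(150,115,270,250),gray,'hood')
q=T[115:250,150:270].reshape(-1,3);q=q[np.isfinite(q[:,0])]
for lo,hi in((40,130),(130,180),(180,230),(230,330)):
    r=q[(q[:,2]>lo)&(q[:,2]<hi)];print(lo,hi,len(r),cv2.minAreaRect(r[:,:2].astype(np.float32)),np.round(r.max(0)))
for n,b in dict(car=(252,183,304,238),roof=(190,258,228,294),jr=(246,257,262,274),jy=(300,260,318,276),glue=(290,147,308,167),cup=(120,245,146,268)).items():
    q=T[b[1]:b[3],b[0]:b[2]].reshape(-1,3);q=q[q[:,2]>25];print(n,np.round(np.nanmedian(q,0)),np.round(np.nanmin(q,0)),np.round(np.nanmax(q,0)))
```

```text
knobT 64 med [455. 317. 270.] min [434. 302. 262.] max [476. 333. 276.]
  axis [-0.112 -0.225  0.968] mid [469. 347. 138.] len 290
knobS 185 med [447. 321. 268.] min [426. 303. 260.] max [472. 336. 271.]
  axis [-0.702  0.556  0.446] mid [510. 271. 226.] len 224
eyeT 9 med [607. 187. 339.] min [601. 181. 334.] max [613. 196. 342.]
eyeS 42 med [603. 182. 316.] min [589. -62. 104.] max [750. 204. 337.]
handleT 438 med [ 475. -338.   28.] min [ 349. -376.   20.] max [ 606. -299.   38.]
  axis [-0.962 -0.272  0.008] mid [ 481. -336.   28.] len 297
handleS 521 med [ 472. -333.   25.] min [ 340. -372.   14.] max [ 604. -295.   30.]
  axis [-0.965 -0.262  0.007] mid [ 480. -331.   24.] len 307
rodT 80 med [ 692. -279.   21.] min [ 615. -300.   12.] max [ 729. -225.   30.]
rodS 101 med [ 681. -283.   18.] min [ 615. -322.    2.] max [ 726. -224.   22.]
tray 5421 med [ 531. -314.    7.] min [ 303. -421.   -2.] max [ 760. -214.   16.]
minrect ((530.885986328125, -315.01068115234375), (493.727783203125, 166.0677032470703), 13.282694816589355)
hood 15697 med [646. 228.  53.] min [432.  48.  -7.]
[... 179 characters left out ...]
773438, 289.6973876953125), (345.8929443359375, 342.0196533203125), 60.00651931762695) [831. 427. 180.]
180 230 928 ((614.9884033203125, 241.22140502929688), (146.95108032226562, 321.54443359375), 59.14122009277344) [790. 387. 230.]
230 330 1751 ((586.5331420898438, 235.7779541015625), (113.15408325195312, 364.97735595703125), 54.28793716430664) [758. 359. 328.]
car [561.   3. 100.] [485. -73.  25.] [637.  80. 121.]
roof [325. 238.  32.] [290. 205.  25.] [363. 275.  69.]
jr [367.  83.  44.] [350.  66.  31.] [384. 101.  55.]
jy [ 362. -113.   46.] [ 342. -131.   27.] [379. -96.  57.]
glue [744. -69.  76.] [728. -91.  28.] [770. -48. 119.]
cup [383. 509.  69.] [352. 456.  25.] [416. 526.  98.]
```

Run:
```python
from h import *
z=np.load('c0.npz');T,TC,S,SC=z['t'],z['tc'],z['s'],z['sc']
rng=np.random.default_rng(0)
def plane(q):
    best=None
    for _ in range(400):
        a=q[rng.choice(len(q),3,False)];n=np.cross(a[1]-a[0],a[2]-a[0]);n/=np.linalg.norm(n)+1e-9
        m=abs((q-a[0])@n)<4
        if best is None or m.sum()>best.sum():best=m
    q=q[best];c=q.mean(0);n=np.linalg.svd(q-c,full_matrices=False)[2][2];n*=np.sign(n[2]);return c,n,q
for nm,P,b in(('T',T,(175,120,270,240)),('S',S,(150,195,260,315))):
    q=P[b[1]:b[3],b[0]:b[2]].reshape(-1,3);q=q[(q[:,2]>190)&(q[:,2]<330)]
    # near hood only
    q=q[np.hypot(q[:,0]-650,q[:,1]-250)<220]
    c,n,i=plane(q);h=n[:2]/np.linalg.norm(n[:2])
    print(nm,len(q),len(i),'c',np.round(c),'n',np.round(n,3),'yaw',np.arctan2(h[1],h[0]),'open',np.arccos(n[2]))
    # hinge line point at z=168
    y=np.array([-h[1],h[0]]);s=i[:,:2]@y
    print('  y-extent mid',np.percentile(s,[1,99]),'z',i[:,2].min(),i[:,2].max())
    d=n@c; sm=np.percentile(s,[1,99]).mean(); xx=(d-n[2]*168)/np.linalg.norm(n[:2])
    print('  hinge',np.round(xx*h+sm*y))
# pole: project handle points
for nm,P,C,b in(('T',T,TC,(350,190,398,290)),('S',S,SC,(295,190,395,225))):
    p=P[b[1]:b[3],b[0]:b[2]].reshape(-1,3);c=C[b[1]:b[3],b[0]:b[2]].reshape(-1,3).astype(int)
    m=(c[:,0]>110)&(c[:,0]-c[:,2]>45)&(p[:,2]>10);p=p[m]
    k=cv2.minAreaRect(p[:,:2].astype(np.float32));print(nm,k,'z',np.median(p[:,2]))
q=T[145:298,325:410].reshape(-1,3);q=q[(q[:,2]>11)&(q[:,2]<22)]
# tray rim
print(cv2.minAreaRect(q[:,:2].astype(np.float32)))
```

```text
T 2332 1892 c [633. 234. 249.] n [0.375 0.648 0.663] yaw 1.0461114848875572 open 0.8460083782106369
  y-extent mid [-568.48525609 -293.08940226] z 190.07422620066194 301.99124315649465
  hinge [669. 296.]
S 5387 4435 c [614. 248. 244.] n [0.379 0.649 0.66 ] yaw 1.0424243317019026 open 0.8499438007279358
  y-extent mid [-562.49280102 -235.14588697] z 190.06045212801598 329.61957208164165
  hinge [642. 309.]
T ((491.32806396484375, -334.41925048828125), (317.63616943359375, 23.564788818359375), 15.43178939819336) z 28.30272580589213
S ((486.65478515625, -331.3499450683594), (319.5808410644531, 31.629404067993164), 16.482797622680664) z 24.585102474381884
((540.3115234375, -317.96240234375), (537.407958984375, 297.62274169921875), 1.8665971755981445)
```

Run:
```python
from h import *
i=cv2.imread('pics/t0.png');s=cv2.imread('pics/s0.png')
a=cv2.resize(i[145:245,150:270],None,fx=4,fy=4,interpolation=3)[:400,:480]
b=cv2.resize(s[190:310,190:300],None,fx=3,fy=3,interpolation=3)
o=np.zeros((400,800,3),np.uint8);o[:,:470]=a[:,:470];o[:360,470:800]=b
cv2.imwrite('pics/z0.png',o)
```

```text
(no output)
```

View pics/z0.png

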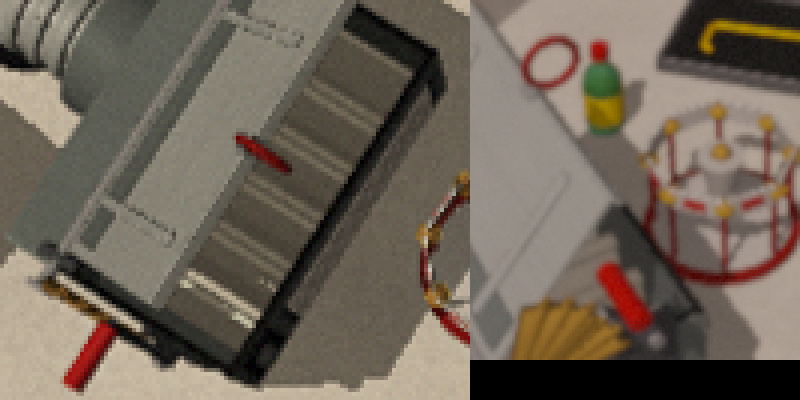

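Yaw 1.044, opening 0.85 and hinge (669, 296) predict the eye at (605, 185, 313) and the knob at (449, 322). The cameras gave (605, 187) and (452, 319), so they agree. The crop shows the knob bar sticking out clear on the +y side, and the ring's hole running along the hinge.

```bash
cat >> h.py <<'E'
YAW=1.044;H=np.array([669.,296.]);UX=np.array([np.cos(YAW),np.sin(YAW)]);UY=np.array([-UX[1],UX[0]])
def u2w(x,y,z):return np.r_[H+x*UX+y*UY,z]
def go(p,psi=None,ref=None):
    "shift (m, tool axes) and turn (deg) from measured pose to TCP p with jaw axis at psi mod pi"
    o=bot.get_obs();M=R.from_euler('xyz',o['tcp_rot']).as_matrix()
    d=M.T@(np.asarray(p,float)-o['tool_pos'])/1000
    cur=np.arctan2(M[1,1],M[0,1]);t=0
    if psi is not None:
        e=(psi-cur+np.pi/2)%np.pi-np.pi/2; t=-np.degrees(e)
    print('to',np.round(p,1),'shift',np.round(d,4),'turn',round(t,1),'cur psi',round(cur,3));return d,t
E
python3 - <<'E'
from h import *
st()
go((420,-150,340),YAW)
go(u2w(-45,208,340),YAW)
go(u2w(-45,208,245),YAW)
go(u2w(-115,208,245),YAW)
print(R.from_euler('xyz',bot.get_obs()['tcp_rot']).as_matrix().round(3))
E
```

```text
0.1 [ 202.4 -484.   226.1] [-1.745  1.569  1.792] F [ 0.6 -0.2 -0.5] w 91.8 q [-1.32  0.34  1.52  0.    1.28 -0.15]
to [ 420 -150  340] shift [-0.1135 -0.2245 -0.3296] turn 52.9 cur psi -1.175
to [466.6 361.7 340. ] shift [-0.1128 -0.6786 -0.5699] turn 52.9 cur psi -1.175
to [466.6 361.7 245. ] shift [-0.0178 -0.6785 -0.5698] turn 52.9 cur psi -1.175
to [431.4 301.2 245. ] shift [-0.0179 -0.6362 -0.514 ] turn 52.9 cur psi -1.175
[[-0.     0.386 -0.923]
 [ 0.001 -0.923 -0.386]
 [-1.    -0.001 -0.   ]]
```

{"fn": "step_arm", "kwargs": {
  "targets": [
    [[-0.03,-0.015,-0.02,0],[-0.06,-0.035,-0.045,0],[-0.09,-0.055,-0.07,0],[-0.11,-0.075,-0.1,0],[-0.113,-0.1,-0.13,0]]
  ],
  "jaw": 1
}}

```text
time: 0.52
tool_pos: [284.3, -343.0, 342.4]
tcp_rot: [1.769, 1.566, -0.979]
contact_force: [1.5, 0.4, -0.0]
grip_width: 63.1
```

{"fn": "step_arm", "kwargs": {
  "targets": [
    [[0,-0.024,-0.033,0],[0,-0.048,-0.066,0],[0,-0.072,-0.099,0],[0,-0.096,-0.132,0],[0,-0.12,-0.165,0]]
  ]
}}

```text
time: 0.93
tool_pos: [390.9, -166.9, 341.9]
tcp_rot: [1.751, 1.566, -0.997]
contact_force: [0.8, -0.6, 0.4]
grip_width: 29.8
```

{"fn": "step_arm", "kwargs": {
  "targets": [
    [[0,-0.03,-0.026,0],[0,-0.06,-0.052,0],[0,-0.09,-0.078,0],[0,-0.12,-0.104,0],[0,-0.15,-0.13,0]]
  ]
}}

```text
time: 1.35
tool_pos: [453.4, 23.6, 341.2]
tcp_rot: [1.681, 1.566, -1.067]
contact_force: [0.5, -1.2, 1.3]
grip_width: 1.0
```

Run:
```python
from h import *
st();go(u2w(-45,208,340),YAW)
```

```text
1.35 [453.4  23.6 341.2] [ 1.681  1.566 -1.067] F [ 0.5 -1.2  1.3] w 1.0 q [-0.11  0.14  1.48 -0.    1.52  1.06]
to [466.6 361.7 340. ] shift [-1.000e-04 -3.071e-01 -1.420e-01] turn 52.8 cur psi -1.177
```

{"fn": "step_arm", "kwargs": {
  "targets": [
    [[0,-0.032,-0.016,0],[0,-0.064,-0.032,0],[0,-0.096,-0.048,0],[0,-0.128,-0.064,0],[0,-0.16,-0.08,0]]
  ]
}}

```text
time: 1.77
tool_pos: [465.4, 203.9, 340.2]
tcp_rot: [1.523, 1.566, -1.224]
contact_force: [0.4, -0.4, -0.3]
grip_width: 0.7
```

{"fn": "step_arm", "kwargs": {
  "targets": [
    [[0,-0.03,-0.012,7],[0,-0.06,-0.025,14],[0,-0.09,-0.038,21],[0,-0.12,-0.05,28],[0,-0.147,-0.062,35]]
  ]
}}

```text
time: 2.18
tool_pos: [465.5, 365.4, 338.9]
tcp_rot: [1.889, 1.566, -1.475]
contact_force: [0.9, 0.0, -0.2]
grip_width: 0.7
```

Run:
```python
from h import *
st();go(u2w(-45,208,340),YAW)
```

```text
2.18 [465.5 365.4 338.9] [ 1.889  1.566 -1.475] F [ 0.9  0.  -0.2] w 0.7 q [ 0.54  0.42  1.1  -0.    1.62  2.33]
to [466.6 361.7 340. ] shift [-0.001   0.0034 -0.0019] turn 17.5 cur psi -1.793
```

{"fn": "step_arm", "kwargs": {
  "targets": [
    [[0,0.003,-0.002,6],[0,0.003,-0.002,12],[0.02,0.003,-0.002,17.5],[0.055,0.003,-0.002,17.5],[0.094,0.003,-0.002,17.5]]
  ]
}}

```text
time: 2.6
tool_pos: [467.4, 362.1, 245.2]
tcp_rot: [3.11, 1.566, -0.559]
contact_force: [0.5, 0.3, -0.7]
grip_width: 0.6
```

{"fn": "step_arm", "kwargs": {
  "targets": [
    [[0,0.01,0,0],[0,0.02,0,0],[0,0.03,0,0],[0,0.038,0,0],[0,0.045,0,0]]
  ]
}}

```text
time: 3.02
tool_pos: [444.3, 322.7, 245.0]
tcp_rot: [3.013, 1.566, -0.656]
contact_force: [0.1, 0.5, -0.1]
grip_width: 0.6
```

{"fn": "step_arm", "kwargs": {
  "targets": [
    [[0,0.007,0,0],[0,0.014,0,0],[0,0.02,0,0],[0,0.025,0,0],[0,0.03,0,0]]
  ]
}}

```text
time: 3.43
tool_pos: [429.0, 296.4, 245.1]
tcp_rot: [3.055, 1.566, -0.614]
contact_force: [1.1, -0.8, 0.2]
grip_width: 0.6
```

Run:
```python
from h import *
st();P=cap('side','s1.png');c=P['color'].astype(int);C=cloud(P)
m=(c[...,0]>110)&(c[...,1]<60)&(c[...,2]<70)
C[~m]=np.nan;q=C.reshape(-1,3);q=q[np.isfinite(q[:,0])&(q[:,2]>190)]
U=np.c_[(q[:,:2]-H)@UX,(q[:,:2]-H)@UY,q[:,2]];k=U[U[:,1]>160];print(len(k),np.median(k,0),k.min(0),k.max(0))
```

```text
3.43 [429.  296.4 245.1] [ 3.055  1.566 -0.614] F [ 1.1 -0.8  0.2] w 0.6 q [ 0.46  0.32  1.5  -0.    1.32  2.56]
4560 [-91.84343432 699.70576748 648.44151993] [-180.62166821  214.45022197  245.91234975] [-66.58779947 726.26485422 651.85700619]
```

View pics/s1.png

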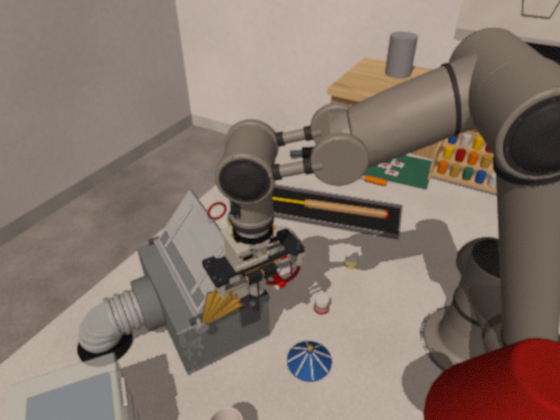

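The knob is no longer at its old spot. A red bar shows in front of the fingers at about (283, 282). I'll lift away, confirm that, and measure the pole's axis and ends.

{"fn": "step_arm", "kwargs": {
  "targets": [
    [[-0.03,-0.005,0,0],[-0.06,-0.005,0,0],[-0.095,-0.005,0,0],[-0.1,-0.005,-0.02,0],[-0.1,-0.005,-0.05,0]]
  ],
  "jaw": 0.3
}}

```text
time: 3.9
tool_pos: [474.0, 276.8, 349.3]
tcp_rot: [-2.577, 1.561, 0.04]
contact_force: [1.0, 0.7, -0.0]
grip_width: 29.2
```

Run:
```python
from h import *
st()
z=np.load('c0.npz');T,TC,S,SC=z['t'],z['tc'],z['s'],z['sc']
for nm,P,C,b in(('T',T,TC,(335,150,398,290)),('S',S,SC,(255,185,395,225))):
    p=P[b[1]:b[3],b[0]:b[2]].reshape(-1,3);c=C[b[1]:b[3],b[0]:b[2]].reshape(-1,3).astype(int)
    col=(c[:,0]>85)&(c[:,0]-c[:,2]>45)&(p[:,2]>8)
    h=p[col&(p[:,2]>18)&(p[:,0]<600)]
    m=h.mean(0);u=np.linalg.svd(h[:,:2]-m[:2],full_matrices=False)[2][0];u*=np.sign(u[0]);y=np.array([-u[1],u[0]])
    a=p[col];s=(a[:,:2]-m[:2])@u;t=(a[:,:2]-m[:2])@y
    hk=a[(t>25)&(t<60)]
    print(nm,'yaw',np.arctan2(u[1],u[0]),'s range',np.percentile(s,[.5,1,99,99.5]),'hook arm s',np.median((hk[:,:2]-m[:2])@u) if len(hk) else None,'t tip',t.max(),'n',len(hk))
    w=a[abs(t)<30];ss=(w[:,:2]-m[:2])@u
    wd=[(round(x),round(float(np.ptp(((w[:,:2]-m[:2])@y)[(ss>x)&(ss<x+10)])) if ((ss>x)&(ss<x+10)).sum()>1 else 0)) for x in range(-180,270,10)]
    print(wd)
    hs=np.median((hk[:,:2]-m[:2])@u)
    print('grip from hook arm',np.round(m[:2]+u*(hs-220),1),' from butt',np.round(m[:2]+u*(np.percentile(s,.5)+190),1))
a=cap('side','s2.png');c=a['color'].astype(int);C=cloud(a)
m=(c[...,0]>110)&(c[...,1]<60)&(c[...,2]<70)
q=C[m];q=q[np.isfinite(q[:,0])&(q[:,2]>190)&(q[:,0]<900)&(q[:,2]<330)]
U=np.c_[(q[:,:2]-H)@UX,(q[:,:2]-H)@UY,q[:,2]];k=U[(U[:,1]>150)&(U[:,1]<260)];print('knob',len(k),np.median(k,0),k.min(0),k.max(0))
go((500,100,345));go((528,-320,150),.27+np.pi/2)
```

```text
3.9 [474.  276.8 349.3] [-2.577  1.561  0.04 ] F [ 1.   0.7 -0. ] w 29.2 q [ 0.39  0.32  1.22 -0.    1.59  2.49]
T yaw 0.27507989974703434 s range [-133.26380604 -131.99939134  274.44374957  275.58412944] hook arm s 271.00595265970315 t tip 48.541999306321074 n 17
[(-180, 0), (-170, 0), (-160, 0), (-150, 0), (-140, 18), (-130, 22), (-120, 21), (-110, 22), (-100, 17), (-90, 22), (-80, 22), (-70, 21), (-60, 20), (-50, 23), (-40, 22), (-30, 23), (-20, 21), (-10, 21), (0, 24), (10, 23), (20, 21), (30, 22), (40, 22), (50, 21), (60, 21), (70, 22), (80, 19), (90, 18), (100, 20), (110, 23), (120, 22), (130, 24), (140, 18), (150, 7), (160, 7), (170, 4), (180, 4), (190, 7), (200, 5), (210, 6), (220, 7), (230, 9), (240, 8), (250, 5), (260, 25)]
grip from hook arm [ 517.4 -326.5]  from butt [ 522.9 -325. ]
S yaw 0.2760775777466692 s range [-134.78409395 -133.21669677  272.06762429  273.9511061 ] hook arm s 269.79084670794157 t tip 46.746904191202304 n 13
[(-180, 0), (-170, 0), (-160, 0), (-150, 0), (-140, 17), (-130, 32), (-120, 23), (-110, 23), (-100, 24), (-90, 26), (-80, 27), (-70, 21), (-60, 21), (-50, 27), (-40, 21), (-30, 28), (-20, 20), (-10, 20), (0, 25), (10, 24), (20, 24), (30, 19), (40, 21), (50, 26), (60, 18), (70, 25), (80, 23), (90, 19), (100, 22), (110, 20), (120, 26), (130, 24), (140, 16), (150, 11), (160, 4), (170, 10), (180, 5), (190, 13), (200, 8), (210, 23), (220, 7), (230, 4), (240, 7), (250, 12), (260, 38)]
grip from hook arm [ 511.3 -322.4]  from butt [ 516.5 -321. ]
knob 168 [-187.19680472  200.51744415  242.71202434] [-198.1961151   169.97665083  232.57456405] [-180.85708252  228.72224529  246.7361038 ]
to [500 100 345] shift [ 0.0024  0.1385 -0.1056] turn 0 cur psi -2.1
to [ 528 -320  150] shift [ 0.1992  0.4872 -0.3398] turn -45.8 cur psi -2.1
```

The pawl is thrown: the knob is at unit x = −187 and about 243 mm high, which is the front stop. The pole grip is at about (516, −323) with yaw 0.275. Now over to the tray.

{"fn": "step_arm", "kwargs": {
  "targets": [
    [[0,0.033,-0.0224,0],[0,0.066,-0.0448,0],[0,0.099,-0.0672,0],[0,0.132,-0.0896,0],[0,0.165,-0.112,0]]
  ],
  "jaw": 0.4
}}

```text
time: 4.37
tool_pos: [491.8, 72.2, 347.3]
tcp_rot: [-3.019, 1.561, -0.406]
contact_force: [1.1, -0.4, -0.8]
grip_width: 55.0
```

{"fn": "step_arm", "kwargs": {
  "targets": [
    [[0,0.033,-0.0224,0],[0,0.066,-0.0448,0],[0,0.099,-0.0672,0],[0,0.132,-0.0896,0],[0,0.165,-0.112,0]]
  ]
}}

```text
time: 4.78
tool_pos: [505.0, -128.7, 348.0]
tcp_rot: [-3.005, 1.561, -0.392]
contact_force: [1.3, 0.2, 0.3]
grip_width: 55.3
```

{"fn": "step_arm", "kwargs": {
  "targets": [
    [[0.02,0.033,-0.0224,-7],[0.04,0.066,-0.0448,-14],[0.06,0.099,-0.0672,-21],[0.09,0.132,-0.0896,-28],[0.12,0.165,-0.112,-35]]
  ]
}}

```text
time: 5.2
tool_pos: [517.8, -307.9, 244.4]
tcp_rot: [2.637, 1.56, -0.417]
contact_force: [0.5, 1.0, 0.1]
grip_width: 54.7
```

Run:
```python
from h import *
st();go((516,-323,60),.275+np.pi/2)
```

```text
5.2 [ 517.8 -307.9  244.4] [ 2.637  1.56  -0.417] F [0.5 1.  0.1] w 54.7 q [-0.67  0.47  1.28  0.    1.38  0.82]
to [ 516 -323   60] shift [0.1844 0.014  0.0048] turn -10.7 cur psi -1.483
```

{"fn": "step_arm", "kwargs": {
  "targets": [
    [[0.035,0.014,0.005,-6],[0.07,0.014,0.005,-10.7],[0.11,0.014,0.005,-10.7],[0.15,0.014,0.005,-10.7],[0.184,0.014,0.005,-10.7]]
  ]
}}

```text
time: 5.62
tool_pos: [514.8, -322.6, 57.5]
tcp_rot: [2.521, 1.562, -0.347]
contact_force: [-0.8, -0.1, -0.6]
grip_width: 55.2
```

Run:
```python
from h import *
st();go((516,-323,10.5),.275+np.pi/2)
cap('side','s3.png')
i=cv2.imread('pics/s3.png')[130:270,230:430];cv2.imwrite('pics/s3c.png',cv2.resize(i,None,fx=3.5,fy=3.5,interpolation=3))
```

```text
5.62 [ 514.8 -322.6   57.5] [ 2.521  1.562 -0.347] F [-0.8 -0.1 -0.6] w 55.2 q [-0.69  0.66  1.5   0.    0.98  0.61]
to [ 516.  -323.    10.5] shift [ 0.047   0.0005 -0.0007] turn -0.1 cur psi -1.297
```

View pics/s3c.png

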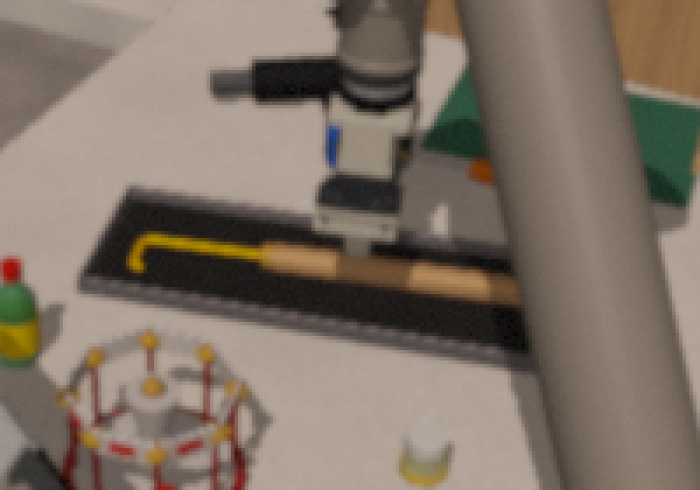

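The fingers straddle the handle, with the pad at about (360, 250) in the crop. Next: descend, grip and lift.

{"fn": "step_arm", "kwargs": {
  "targets": [
    [[0.012,0,0,0],[0.024,0,0,0],[0.034,0,0,0],[0.042,0,0,0],[0.047,0,0,0]]
  ]
}}

```text
time: 6.08
tool_pos: [512.2, -320.2, 4.9]
tcp_rot: [-1.908, 1.567, 1.507]
contact_force: [-13.9, 11.6, 55.8]
grip_width: 55.1
```

{"fn": "step_arm", "kwargs": {
  "targets": [
    [[0,0,0,0],[0,0,0,0],[0,0,0,0],[0,0,0,0],[0,0,0,0]]
  ],
  "jaw": 1
}}

```text
time: 6.5
tool_pos: [513.0, -321.3, 5.7]
tcp_rot: [-3.002, 1.568, 0.414]
contact_force: [1.3, -3.5, 2.6]
grip_width: 26.7
```

{"fn": "step_arm", "kwargs": {
  "targets": [
    [[0,0,0,0],[-0.005,0,0,0],[-0.015,0,0,0],[-0.028,0,0,0],[-0.04,0,0,0]]
  ]
}}

```text
time: 6.92
tool_pos: [512.6, -320.9, 46.5]
tcp_rot: [-2.475, 1.568, 0.94]
contact_force: [-0.3, -0.3, -2.4]
grip_width: 24.1
```

{"fn": "step_arm", "kwargs": {
  "targets": [
    [[-0.03,0,0,0],[-0.06,0,0,0],[-0.09,0,0,0],[-0.12,0,0,0],[-0.15,0,0,0]]
  ]
}}

```text
time: 7.33
tool_pos: [512.0, -320.7, 198.8]
tcp_rot: [-2.464, 1.568, 0.952]
contact_force: [1.2, -0.7, -2.5]
grip_width: 23.7
```

```bash
cat >> h.py <<'E'
def pole(name='side',box=None):
    "yellow rod / handle points in the tool frame-derived pole frame: prints hook estimate"
    a=cap(name);c=a['color'].astype(int);C=cloud(a)
    o=bot.get_obs();M=R.from_euler('xyz',o['tcp_rot']).as_matrix();g=o['tool_pos']-19*M[:,0]
    py=-M[:,1];pz=-M[:,0];px=np.cross(py,pz);Q=(C-g)@np.c_[px,py,pz]
    m=(c[...,0]>110)&(c[...,1]>85)&(c[...,0]-c[...,2]>60)&(abs(Q[...,1])<80)&(Q[...,0]>-260)&(Q[...,0]<270)&(abs(Q[...,2])<70)
    q=Q[m]
    for lo,hi in((-190,-100),(-100,-30),(30,85),(100,150),(150,205),(205,245)):
        s=q[(q[:,0]>lo)&(q[:,0]<hi)]
        if len(s):print(name,(lo,hi),len(s),np.round(np.median(s,0),1),'y',np.round([s[:,1].min(),s[:,1].max()]),'xmax',round(s[:,0].max()))
    return q
E
python3 - <<'E'
from h import *
st();pole('side');pole('top')
E
```

```text
7.33 [ 512.  -320.7  198.8] [-2.464  1.568  0.952] F [ 1.2 -0.7 -2.5] w 23.7 q [-0.69  0.51  1.34  0.    1.3   0.61]
side (-190, -100) 14 [-104.4    5.2   -3.3] y [-5. 14.] xmax -100
side (-100, -30) 119 [-72.7  12.1  -6. ] y [-5. 20.] xmax -44
side (30, 85) 107 [61.1 13.  -9.9] y [-6. 22.] xmax 85
side (100, 150) 37 [125.2   6.2 -15.9] y [-3. 12.] xmax 149
side (150, 205) 38 [178.7   7.2 -15.8] y [ 1. 13.] xmax 205
side (205, 245) 30 [215.9  29.9 -15.5] y [ 3. 54.] xmax 222
top (-190, -100) 3 [-101.8    6.1    2.6] y [ 4. 10.] xmax -101
top (-100, -30) 112 [-69.5   2.4   6.1] y [-9. 11.] xmax -42
top (30, 85) 39 [74.2  6.7  6.6] y [-3. 12.] xmax 85
top (100, 150) 33 [124.8   1.4  -2.2] y [-3.  4.] xmax 148
top (150, 205) 37 [176.5   1.7  -1. ] y [-2.  5.] xmax 203
top (205, 245) 43 [222.6  21.2  -1.9] y [-1. 51.] xmax 228
```

The pole is in the grip and level: the top camera gives equal heights along the handle and puts the hook arm at about +222. The descent pressed the liner at 55 N, so lowering will be slower later. Now the approach to the pre-hook pose.

Run:
```python
from h import *
go(u2w(-350,-85,301),YAW+np.pi/2)
```

```text
to [566.5 -49.3 301. ] shift [-0.0986 -0.2483 -0.125 ] turn -44.1 cur psi -1.297
```

{"fn": "step_arm", "kwargs": {
  "targets": [
    [[-0.025,-0.01,-0.005,0],[-0.05,-0.025,-0.012,0],[-0.075,-0.045,-0.022,0],[-0.095,-0.07,-0.035,0],[-0.1,-0.1,-0.05,0]]
  ]
}}

```text
time: 7.85
tool_pos: [534.9, -212.4, 306.3]
tcp_rot: [2.383, 1.555, -0.486]
contact_force: [1.0, -0.5, -1.7]
grip_width: 24.1
```

{"fn": "step_arm", "kwargs": {
  "targets": [
    [[0,-0.032,-0.016,-6],[0,-0.064,-0.032,-13],[0,-0.096,-0.048,-20],[0,-0.124,-0.063,-27],[0,-0.148,-0.075,-34]]
  ]
}}

```text
time: 8.27
tool_pos: [566.8, -47.1, 305.1]
tcp_rot: [1.789, 1.556, -0.48]
contact_force: [0.5, -0.4, -2.3]
grip_width: 23.9
```

Run:
```python
from h import *
st();go(u2w(-350,-85,301),YAW+np.pi/2)
```

```text
8.27 [566.8 -47.1 305.1] [ 1.789  1.556 -0.48 ] F [ 0.5 -0.4 -2.3] w 23.9 q [-0.22  0.37  1.27 -0.    1.49  0.48]
to [566.5 -49.3 301. ] shift [0.0041 0.0011 0.0019] turn -9.8 cur psi -0.698
```

{"fn": "step_arm", "kwargs": {
  "targets": [
    [[0.001,0,0,-3],[0.002,0.001,0.001,-6],[0.003,0.001,0.002,-9],[0.004,0.001,0.002,-9.8],[0.004,0.001,0.002,-9.8]]
  ]
}}

```text
time: 8.68
tool_pos: [565.8, -49.1, 300.4]
tcp_rot: [1.593, 1.558, -0.506]
contact_force: [-0.5, -0.3, -2.7]
grip_width: 24.0
```

```bash
cat >> h.py <<'E'
def unit(P):return np.c_[(P[:,:2]-H)@UX,(P[:,:2]-H)@UY,P[:,2]]
def look(name,save=None):
    a=cap(name,save);c=a['color'].astype(int);U=unit(cloud(a).reshape(-1,3));c=c.reshape(-1,3)
    ok=np.isfinite(U[:,0])&(U[:,2]>130)&(U[:,2]<370)
    y=U[ok&(c[:,0]>100)&(c[:,1]>75)&(c[:,0]-c[:,2]>55)&(abs(U[:,1]+30)<90)&(U[:,0]<-50)&(U[:,0]>-420)]
    e=U[ok&(c[:,0]>80)&(c[:,0]-c[:,1]>50)&(c[:,1]<70)&(abs(U[:,1])<30)&(U[:,0]<-60)&(U[:,0]>-240)]
    tip=y[:,0].max() if len(y) else 0
    rod=y[(y[:,0]<tip-25)&(y[:,0]>tip-110)];arm=y[y[:,0]>tip-14]
    print(name,'rod',len(rod),np.round(np.median(rod,0),1) if len(rod) else '','arm',len(arm),np.round(np.median(arm,0),1) if len(arm) else '','arm y',np.round([arm[:,1].min(),arm[:,1].max()]) if len(arm) else '')
    if len(e):print('   eye',len(e),'med',np.round(np.median(e,0),1),'lo',np.round(np.percentile(e,4,0)),'hi',np.round(np.percentile(e,96,0)))
    return a
E
python3 - <<'E'
from h import *
o=st();print(unit(np.array([o['tool_pos']])))
a=look('side','s4.png');b=look('top','t4.png')
A=cv2.imread('pics/s4.png')[170:290,160:330];B=cv2.imread('pics/t4.png')[130:250,190:320]
k=lambda i,f:cv2.resize(i,None,fx=f,fy=f,interpolation=3)
A=k(A,2.4);B=k(B,2.9);h=min(A.shape[0],B.shape[0]);w=np.hstack([A[:h],B[:h]]);print(w.shape);cv2.imwrite('pics/z4.png',w)
E
```

```text
8.68 [565.8 -49.1 300.4] [ 1.593  1.558 -0.506] F [-0.5 -0.3 -2.7] w 24.0 q [-0.22  0.37  1.28 -0.    1.48  0.31]
[[-350.18848032  -84.3433237   300.4380154 ]]
side rod 100 [-165.6  -78.5  312.6] arm 8 [-112.5    1.3  327.6] arm y [-1.  6.]
   eye 53 med [-129.     3.4  319.9] lo [-150.    1.  296.] hi [-108.    6.  337.]
top rod 75 [-182.6  -84.   314.5] arm 42 [-126.3  -61.5  313.4] arm y [-85. -38.]
   eye 33 med [-1.300e+02  2.000e-01  3.353e+02] lo [-147.   -3.  300.] hi [-112.    2.  343.]
(288, 785, 3)
```

View pics/z4.png

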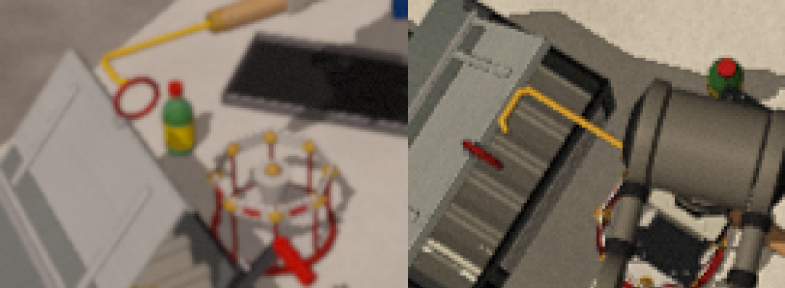

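The side crop shows the hook up and left of the ring at (105, 65), with the ring at (137, 97). The top crop shows the arm parallel to the ring's axis. The ring centre measures about (−129, 1, 315) in the unit frame and the hook arm about (−128, −60, 311). I'll move 6 mm to the rear, 4 mm up, then 60 mm along +y.

{"fn": "step_arm", "kwargs": {
  "targets": [
    [[-0.004,0,-0.006,0],[-0.004,-0.005,-0.006,0],[-0.004,-0.012,-0.006,0],[-0.004,-0.021,-0.006,0],[-0.004,-0.03,-0.006,0]]
  ]
}}

```text
time: 9.2
tool_pos: [542.2, -28.4, 304.4]
tcp_rot: [1.61, 1.557, -0.49]
contact_force: [-0.5, -0.1, -2.4]
grip_width: 23.7
```

{"fn": "step_arm", "kwargs": {
  "targets": [
    [[0,-0.008,0,0],[0,-0.016,0,0],[0,-0.023,0,0],[0,-0.029,0,0],[0,-0.03,0,0]]
  ]
}}

```text
time: 9.62
tool_pos: [515.4, -12.7, 304.3]
tcp_rot: [1.619, 1.557, -0.48]
contact_force: [0.3, -0.1, -2.4]
grip_width: 23.6
```

Run:
```python
from h import *
o=st();print(unit(np.array([o['tool_pos']])),go(u2w(-344,-24,304),YAW+np.pi/2))
a=look('side','s5.png');b=look('top','t5.png')
A=cv2.imread('pics/s5.png')[170:290,160:330];B=cv2.imread('pics/t5.png')[130:250,190:320]
k=lambda i,f:cv2.resize(i,None,fx=f,fy=f,interpolation=3)
A=k(A[:60,20:110],4.4);B=k(B[20:80,:80],4.4);h=min(A.shape[0],B.shape[0]);w=np.hstack([A[:h],B[:h]]);print(w.shape);cv2.imwrite('pics/z5.png',w)
```

```text
9.62 [515.4 -12.7 304.3] [ 1.619  1.557 -0.48 ] F [ 0.3 -0.1 -2.4] w 23.6 q [-0.17  0.27  1.42 -0.    1.45  0.36]
to [516.8 -13.4 304. ] shift [ 0.0003  0.0016 -0.0001] turn -0.1 cur psi -0.528
[[-344.11350276  -22.43865964  304.27101647]] (array([ 0.00029222,  0.00155738, -0.00011534]), np.float64(-0.07421465235122188))
side rod 93 [-175.6  -16.6  316.6] arm 29 [-118.6    5.3  315.9] arm y [-3. 27.]
   eye 51 med [-121.5    3.7  327.1] lo [-151.    2.  300.] hi [-108.    6.  337.]
top rod 74 [-178.2  -22.3  319.3] arm 32 [-120.7    6.2  317.7] arm y [-28.  28.]
   eye 27 med [-129.3   -0.8  336.9] lo [-147.   -3.  321.] hi [-110.    2.  343.]
(264, 748, 3)
```

View pics/z5.png

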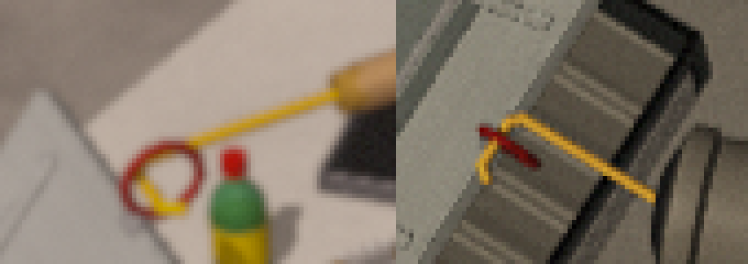

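The hook is through the ring in both views: side crop (160, 190), and in the top crop the arm crosses the ring at (505, 145). Now I'll pull the flap along its arc, gently.

{"fn": "step_arm", "kwargs": {
  "targets": [
    [[0.003,0,0.005,0],[0.006,0,0.01,0],[0.01,0,0.015,0],[0.016,0,0.021,0],[0.022,0,0.026,0]]
  ]
}}

```text
time: 10.13
tool_pos: [503.2, -36.5, 281.7]
tcp_rot: [1.648, 1.557, -0.452]
contact_force: [-0.7, 0.4, -0.3]
grip_width: 23.6
```

{"fn": "step_arm", "kwargs": {
  "targets": [
    [[0.005,0,0.004,0],[0.011,0,0.009,0],[0.018,0,0.013,0],[0.025,0,0.018,0],[0.032,0,0.022,0]]
  ]
}}

```text
time: 10.55
tool_pos: [492.2, -56.1, 248.8]
tcp_rot: [1.646, 1.557, -0.453]
contact_force: [-0.5, 0.4, -1.5]
grip_width: 23.7
```

```bash
cat >> h.py <<'E'
def hookst():
    o=st();t=unit(np.array([o['tool_pos']]))[0];h=t+[222,26,11];v=h[[0,2]]-[0,168]
    r=np.hypot(*v);print('hook pred',np.round(h,1),'r',round(r,1),'ang',round(np.arctan2(v[1],-v[0]),3),'flap~',round(np.arctan2(v[1],-v[0])+14/193.5,3))
E
python3 - <<'E'
from h import *
hookst();look('side');look('top')
E
```

```text
10.55 [492.2 -56.1 248.8] [ 1.646  1.557 -0.453] F [-0.5  0.4 -1.5] w 23.7 q [-0.27  0.26  1.58 -0.    1.29  0.26]
hook pred [-171.2    1.8  259.8] r 194.3 ang 0.492 flap~ 0.564
side rod 131 [-184.6  -17.1  262.1] arm 11 [-150.4    0.8  283.2] arm y [-0.  6.]
   eye 65 med [-167.5    3.4  279.5] lo [-186.    1.  257.] hi [-144.    6.  296.]
top rod 68 [-234.7  -23.8  262.2] arm 39 [-172.     3.5  260.6] arm y [-27.  28.]
   eye 25 med [-1.663e+02 -2.000e-01  2.914e+02] lo [-185.   -4.  255.] hi [-150.    2.  299.]
```

The flap is following at about 0.58 rad, and the hook is where predicted, so the pole hasn't slipped. I'll continue.

{"fn": "step_arm", "kwargs": {
  "targets": [
    [[0.005,0,0.003,0],[0.011,0,0.006,0],[0.017,0,0.008,0],[0.023,0,0.01,0],[0.029,0,0.012,0]]
  ]
}}

```text
time: 11.07
tool_pos: [485.7, -66.9, 218.5]
tcp_rot: [1.551, 1.559, -0.549]
contact_force: [0.3, -0.9, -0.9]
grip_width: 23.7
```

{"fn": "step_arm", "kwargs": {
  "targets": [
    [[0.006,0,0.002,0],[0.012,0,0.004,0],[0.018,0,0.005,0],[0.023,0,0.006,0],[0.028,0,0.007,0]]
  ]
}}

```text
time: 11.48
tool_pos: [482.3, -73.2, 189.9]
tcp_rot: [1.541, 1.559, -0.559]
contact_force: [-0.0, 0.1, -0.5]
grip_width: 23.9
```

Run:
```python
from h import *
hookst();look('side');look('top')
```

```text
11.48 [482.3 -73.2 189.9] [ 1.541  1.559 -0.559] F [-0.   0.1 -0.5] w 23.9 q [-0.31  0.3   1.69 -0.    1.14  0.22]
hook pred [-191.1    1.8  200.9] r 193.9 ang 0.171 flap~ 0.243
side rod 85 [-239.4  -19.4  202.6] arm 34 [-187.7    4.8  202.7] arm y [-14.  23.]
   eye 55 med [-186.     3.5  227.4] lo [-212.   -0.  200.] hi [-170.    6.  239.]
top rod 66 [-241.9  -23.9  203.8] arm 13 [-187.     3.7  199.2] arm y [-27.  20.]
   eye 26 med [-190.7   -0.8  235.7] lo [-208.   -4.  210.] hi [-171.    2.  240.]
```

{"fn": "step_arm", "kwargs": {
  "targets": [
    [[0.005,0,0.001,0],[0.01,0,0.001,0],[0.015,0,0.002,0],[0.02,0,0.002,0],[0.024,0,0.003,0]]
  ]
}}

```text
time: 12.0
tool_pos: [480.5, -75.8, 165.0]
tcp_rot: [1.51, 1.561, -0.59]
contact_force: [1.6, 0.2, -1.3]
grip_width: 23.9
```

{"fn": "step_arm", "kwargs": {
  "targets": [
    [[0.003,0,0,0],[0.006,0,0,0],[0.009,0,0,0],[0.012,0,0,0],[0.014,0,0,0]]
  ]
}}

```text
time: 12.42
tool_pos: [480.6, -75.8, 150.6]
tcp_rot: [1.51, 1.561, -0.591]
contact_force: [0.2, 0.4, -1.0]
grip_width: 23.8
```

Run:
```python
from h import *
hookst();look('side');look('top')
```

```text
12.42 [480.6 -75.8 150.6] [ 1.51   1.561 -0.591] F [ 0.2  0.4 -1. ] w 23.8 q [-0.31  0.35  1.75 -0.    1.04  0.22]
hook pred [-194.1    1.9  161.6] r 194.2 ang -0.033 flap~ 0.039
side rod 81 [-247.6  -19.1  163.8] arm 40 [-190.8    3.8  164.1] arm y [-17.  24.]
   eye 55 med [-205.6    3.1  183.9] lo [-217.   -1.  155.] hi [-176.    6.  197.]
top rod 63 [-258.8  -24.2  165.1] arm 29 [-195.     6.5  165.1] arm y [-25.  26.]
   eye 23 med [-196.7   -0.6  195.2] lo [-213.   -4.  178.] hi [-177.    2.  201.]
```

{"fn": "step_arm", "kwargs": {
  "targets": [
    [[0.002,0,0,0],[0.004,0,0,0],[0.006,0,0,0],[0.008,0,0,0],[0.009,0,0,0]]
  ]
}}

```text
time: 12.93
tool_pos: [480.5, -75.7, 141.4]
tcp_rot: [1.508, 1.562, -0.592]
contact_force: [-1.0, 0.2, 0.4]
grip_width: 23.7
```

Run:
```python
from h import *
hookst();look('side');look('top')
```

```text
12.93 [480.5 -75.7 141.4] [ 1.508  1.562 -0.592] F [-1.   0.2  0.4] w 23.7 q [-0.31  0.36  1.76 -0.    1.01  0.22]
hook pred [-194.1    2.1  152.4] r 194.7 ang -0.08 flap~ -0.008
side rod 77 [-247.   -19.1  156.6] arm 32 [-190.2    4.3  157.5] arm y [-15.  28.]
   eye 56 med [-206.8    3.5  176. ] lo [-217.    1.  149.] hi [-178.    7.  191.]
top rod 63 [-256.6  -24.3  158.2] arm 31 [-193.9    5.7  157. ] arm y [-28.  27.]
   eye 20 med [-198.3   -0.4  192.2] lo [-210.   -3.  174.] hi [-179.    2.  198.]
```

{"fn": "step_arm", "kwargs": {
  "targets": [
    [[0.001,0,0,0],[0.002,0,0,0],[0.003,0,0,0],[0.004,0,0,0],[0.006,0,0,0]]
  ]
}}

```text
time: 13.45
tool_pos: [480.6, -75.7, 135.5]
tcp_rot: [1.506, 1.562, -0.595]
contact_force: [-1.1, 0.2, -0.6]
grip_width: 23.8
```

Run:
```python
from h import *
hookst();look('side');look('top')
```

```text
13.45 [480.6 -75.7 135.5] [ 1.506  1.562 -0.595] F [-1.1  0.2 -0.6] w 23.8 q [-0.31  0.37  1.77 -0.    1.    0.22]
hook pred [-194.1    2.   146.5] r 195.3 ang -0.111 flap~ -0.038
side rod 77 [-246.1  -19.   154.4] arm 36 [-190.4    4.6  158. ] arm y [-13.  27.]
   eye 55 med [-207.     3.4  176.2] lo [-217.   -1.  149.] hi [-178.    6.  190.]
top rod 61 [-256.3  -24.4  156. ] arm 29 [-194.     5.8  157. ] arm y [-26.  26.]
   eye 19 med [-197.6   -0.9  190.2] lo [-211.   -3.  179.] hi [-178.    2.  196.]
```

The hook stopped descending while the tool dropped another 6 mm, so the flap is on its rim and the pole has tilted slightly in the grip. I'll check the sheet's angle, then centre the hook and withdraw.

```bash
cat >> h.py <<'E'
def flap():
    for n in('side','top'):
        U=unit(cloud(cap(n)).reshape(-1,3));q=U[(U[:,0]>-155)&(U[:,0]<-25)&(abs(U[:,1])<125)&(U[:,2]>150)&(U[:,2]<200)]
        A=np.c_[q[:,:2],np.ones(len(q))];w=np.ones(len(q),bool)
        for _ in range(6):
            k=np.linalg.lstsq(A[w],q[w,2],rcond=None)[0];e=abs(A@k-q[:,2]);w=e<max(3,1.5*np.median(e))
        print(n,'flap n',w.sum(),len(q),'slope',np.round(-k[0],4),'yslope',round(k[1],4),'z at hinge',round(k[2],1))
E
python3 - <<'E'
from h import *
flap();go(u2w(-416,-24,155),YAW+np.pi/2)
E
```

```text
side flap n 3371 3763 slope -0.0159 yslope 0.0002 z at hinge 169.6
top flap n 2044 2996 slope -0.0143 yslope -0.0028 z at hinge 171.2
to [480.6 -75.7 155. ] shift [-0.0196  0.0002 -0.0001] turn -0.2 cur psi -0.53
```

The flap is level: slope is about −0.015 rad on both cameras, the same as the calibration error. Unhooking now.

{"fn": "step_arm", "kwargs": {
  "targets": [
    [[-0.003,0,0,0],[-0.006,0,0,0],[-0.009,0,0,0],[-0.011,0,0,0],[-0.012,0,0,0]]
  ]
}}

```text
time: 14.07
tool_pos: [480.6, -75.8, 147.9]
tcp_rot: [1.509, 1.561, -0.592]
contact_force: [-0.0, -0.7, -2.8]
grip_width: 23.8
```

Run:
```python
from h import *
hookst();look('side');look('top','t6.png');pole('top')
```

```text
14.07 [480.6 -75.8 147.9] [ 1.509  1.561 -0.592] F [-0.  -0.7 -2.8] w 23.8 q [-0.31  0.35  1.75 -0.    1.03  0.22]
hook pred [-194.1    1.9  158.9] r 194.3 ang -0.047 flap~ 0.025
side rod 72 [-252.2  -20.   165.5] arm 41 [-192.4    7.   168.1] arm y [-10.  27.]
   eye 57 med [-192.7    3.2  180.2] lo [-218.   -0.  151.] hi [-178.    6.  191.]
top rod 64 [-257.3  -24.4  168.6] arm 34 [-194.7    5.   170.2] arm y [-27.  27.]
   eye 21 med [-195.3   -0.3  188.8] lo [-210.   -4.  177.] hi [-181.    2.  196.]
top (-190, -100) 113 [-131.2    0.6    0.4] y [-10.   9.] xmax -100
top (-100, -30) 22 [-93.    3.6   1.6] y [-8.  9.] xmax -82
top (30, 85) 2 [ 72.8 -19.1 -62.4] y [-78.  40.] xmax 84
top (100, 150) 58 [126.8  -0.   -2.4] y [-33.  42.] xmax 149
top (150, 205) 49 [175.2  -1.4   1.8] y [-66.   4.] xmax 205
top (205, 245) 42 [222.   11.3   2.2] y [-4. 51.] xmax 237
```

{"fn": "step_arm", "kwargs": {
  "targets": [
    [[0,0,-0.004,0],[0,0.005,-0.004,0],[0,0.013,-0.004,0],[0,0.022,-0.004,0],[0,0.032,-0.004,0]]
  ]
}}

```text
time: 14.63
tool_pos: [511.0, -88.9, 147.7]
tcp_rot: [1.495, 1.562, -0.605]
contact_force: [1.2, -0.4, -2.3]
grip_width: 24.1
```

{"fn": "step_arm", "kwargs": {
  "targets": [
    [[0,0.01,0,0],[0,0.02,0,0],[0,0.03,0,0],[0,0.038,0,0],[0,0.043,0,0]]
  ]
}}

```text
time: 15.05
tool_pos: [549.3, -111.6, 147.9]
tcp_rot: [1.494, 1.561, -0.607]
contact_force: [0.6, -0.3, -2.0]
grip_width: 23.2
```

Run:
```python
from h import *
hookst();look('side');look('top','t7.png')
flap();go((514,-321,120),.275+np.pi/2)
cv2.imwrite('pics/z7.png',cv2.resize(cv2.imread('pics/t7.png')[110:300,150:420],None,fx=2.9,fy=2.9,interpolation=3))
```

```text
15.05 [ 549.3 -111.6  147.9] [ 1.494  1.561 -0.607] F [ 0.6 -0.3 -2. ] w 23.2 q [-0.34  0.47  1.55 -0.    1.11  0.2 ]
hook pred [-190.5  -75.4  158.9] r 190.7 ang -0.048 flap~ 0.024
side rod 75 [-243.7  -97.3  165.2] arm 50 [-190.8  -67.5  168.3] arm y [-101.    3.]
   eye 68 med [-202.7    3.3  166.2] lo [-217.    1.  147.] hi [-178.    6.  189.]
top rod 62 [-246.3 -102.3  169.1] arm 30 [-189.1  -76.   170.6] arm y [-99. -56.]
   eye 23 med [-1.952e+02  1.000e-01  1.880e+02] lo [-210.   -4.  154.] hi [-180.    2.  196.]
side flap n 3347 3759 slope -0.0138 yslope 0.001 z at hinge 169.3
top flap n 2054 2995 slope -0.0149 yslope -0.0017 z at hinge 171.4
to [ 514 -321  120] shift [0.0287 0.0769 0.1987] turn 43.9 cur psi -0.53
```

View pics/z7.png

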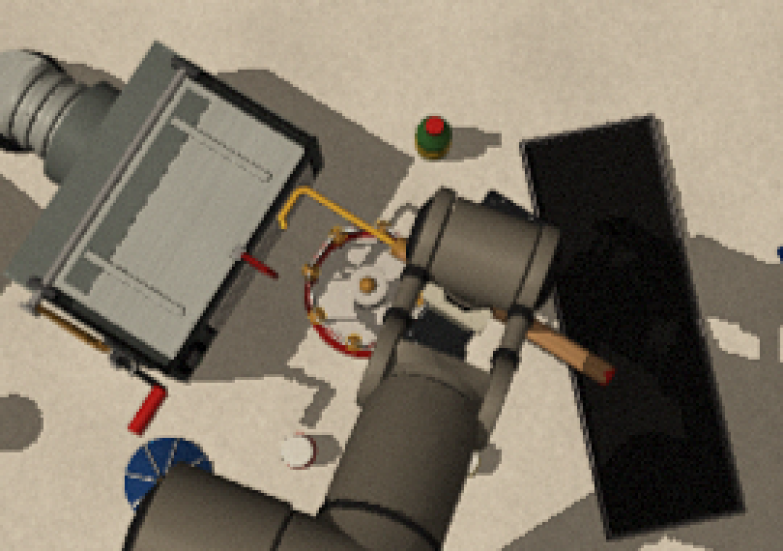

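Unhooked. The top view shows the flap shut, the knob at the front (147, 410) and the hook free at (285, 215). Now I'll lift and return to the tray.

{"fn": "step_arm", "kwargs": {
  "targets": [
    [[-0.02,0.002,0.003,0],[-0.04,0.005,0.01,0],[-0.06,0.01,0.02,0],[-0.075,0.015,0.035,0],[-0.08,0.02,0.055,0]]
  ]
}}

```text
time: 15.67
tool_pos: [537.6, -167.5, 231.0]
tcp_rot: [1.576, 1.558, -0.522]
contact_force: [0.9, -0.4, -2.5]
grip_width: 23.7
```

{"fn": "step_arm", "kwargs": {
  "targets": [
    [[0,0.01,0.03,6],[0,0.022,0.06,13],[0,0.035,0.09,20],[0,0.047,0.12,27],[0,0.057,0.144,34]]
  ]
}}

```text
time: 16.08
tool_pos: [513.3, -322.4, 231.8]
tcp_rot: [2.14, 1.558, -0.559]
contact_force: [-0.1, 0.4, -3.2]
grip_width: 23.9
```

Run:
```python
from h import *
st();go((513,-321,80),.275+np.pi/2)
```

```text
16.08 [ 513.3 -322.4  231.8] [ 2.14   1.558 -0.559] F [-0.1  0.4 -3.2] w 23.9 q [-0.69  0.48  1.29  0.    1.36  0.44]
to [ 513 -321   80] shift [ 0.1518 -0.003   0.0007] turn 9.6 cur psi -1.128
```

{"fn": "step_arm", "kwargs": {
  "targets": [
    [[0.025,0,0.001,4],[0.055,-0.002,0.001,8],[0.085,-0.003,0.001,9.7],[0.115,-0.003,0.001,9.7],[0.135,-0.003,0.001,9.7]]
  ]
}}

```text
time: 16.5
tool_pos: [511.1, -319.7, 93.9]
tcp_rot: [2.377, 1.562, -0.491]
contact_force: [-0.8, 0.7, -2.8]
grip_width: 23.9
```

{"fn": "step_arm", "kwargs": {
  "targets": [
    [[0.012,0,0,0],[0.024,0,0,0],[0.036,0,0,0],[0.046,0,0,0],[0.053,0,0,0]]
  ]
}}

```text
time: 16.92
tool_pos: [511.0, -319.4, 39.9]
tcp_rot: [2.411, 1.564, -0.457]
contact_force: [0.5, 0.1, -2.7]
grip_width: 23.7
```

Run:
```python
from h import *
st();go((513,-321,12),.275+np.pi/2);pole('top')
```

```text
16.92 [ 511.  -319.4   39.9] [ 2.411  1.564 -0.457] F [ 0.5  0.1 -2.7] w 23.7 q [-0.69  0.67  1.53  0.    0.94  0.61]
to [ 513 -321   12] shift [ 0.0279  0.002  -0.0013] turn -0.1 cur psi -1.297
top (-100, -30) 4 [-42.5  -4.5   5.7] y [-7. -3.] xmax -39
top (30, 85) 18 [78.1  5.6  7.3] y [-4. 11.] xmax 83
top (100, 150) 26 [125.8   0.2   0.7] y [-3.  4.] xmax 150
top (150, 205) 28 [177.7   0.2   4.6] y [-4.  4.] xmax 204
top (205, 245) 42 [222.2  19.3   5.5] y [-2. 49.] xmax 239
```

{"fn": "step_arm", "kwargs": {
  "targets": [
    [[0.006,0.002,-0.001,0],[0.012,0.002,-0.001,0],[0.017,0.002,-0.001,0],[0.021,0.002,-0.001,0],[0.024,0.002,-0.001,0]]
  ]
}}

```text
time: 17.38
tool_pos: [512.1, -320.8, 14.5]
tcp_rot: [2.479, 1.565, -0.389]
contact_force: [-0.2, 0.6, -1.6]
grip_width: 23.8
```

{"fn": "step_arm", "kwargs": {
  "targets": [
    [[0.001,0,0,0],[0.002,0,0,0],[0.003,0,0,0],[0.004,0,0,0],[0.005,0,0,0]]
  ]
}}

```text
time: 17.8
tool_pos: [512.5, -321.0, 9.9]
tcp_rot: [2.427, 1.564, -0.441]
contact_force: [0.1, 0.4, -0.4]
grip_width: 23.5
```

Run:
```python
from h import *
st();pole('top')
```

```text
17.8 [ 512.5 -321.     9.9] [ 2.427  1.564 -0.441] F [ 0.1  0.4 -0.4] w 23.5 q [-0.69  0.72  1.54  0.    0.88  0.61]
top (30, 85) 19 [79.1  5.3  7.3] y [-7. 11.] xmax 85
top (100, 150) 26 [ 1.257e+02  1.000e-01 -1.600e+00] y [-5.  3.] xmax 149
top (150, 205) 30 [179.4   0.4  -1.3] y [-4.  4.] xmax 205
top (205, 245) 34 [223.2  15.7  -0.4] y [-2. 49.] xmax 233
```

{"fn": "step_arm", "kwargs": {
  "targets": [
    [[0.001,0,0,0],[0.001,0,0,0],[0.002,0,0,0],[0.003,0,0,0],[0.003,0,0,0]]
  ]
}}

```text
time: 18.27
tool_pos: [512.6, -321.0, 6.5]
tcp_rot: [2.453, 1.564, -0.415]
contact_force: [1.1, -0.1, -0.4]
grip_width: 23.9
```

Run:
```python
from h import *
st();pole('top')
```

```text
18.27 [ 512.6 -321.     6.5] [ 2.453  1.564 -0.415] F [ 1.1 -0.1 -0.4] w 23.9 q [-0.69  0.72  1.54  0.    0.87  0.61]
top (30, 85) 20 [79.1  5.7  0.9] y [-5. 10.] xmax 85
top (100, 150) 28 [125.9   0.8  -4.6] y [-4.  4.] xmax 150
top (150, 205) 27 [177.4   0.2  -5.2] y [-3.  4.] xmax 202
top (205, 245) 38 [222.9  20.7  -5.8] y [-3. 49.] xmax 231
```

The rod is at its original height, about 20–21 mm, so the pole is level on the liner. Releasing.

{"fn": "step_arm", "kwargs": {
  "targets": [
    [[0,0,0,0],[0,0,0,0],[0,0,0,0],[0,0,0,0],[0,0,0,0]]
  ],
  "jaw": 0.4
}}

```text
time: 18.73
tool_pos: [512.6, -321.0, 6.6]
tcp_rot: [2.445, 1.564, -0.423]
contact_force: [0.2, -0.4, 0.9]
grip_width: 51.8
```

{"fn": "step_arm", "kwargs": {
  "targets": [
    [[-0.01,0,0,0],[-0.025,0,0,0],[-0.05,0,0,0],[-0.08,0,0,0],[-0.11,0,0,0]]
  ]
}}

```text
time: 19.15
tool_pos: [511.6, -320.4, 118.2]
tcp_rot: [2.486, 1.565, -0.382]
contact_force: [0.7, 0.9, -0.1]
grip_width: 55.0
```

{"fn": "step_arm", "kwargs": {
  "targets": [
    [[-0.03,0,0,0],[-0.06,0,0,0],[-0.09,0,0,0],[-0.11,0,0,0],[-0.12,0,0,0]]
  ]
}}

```text
time: 19.57
tool_pos: [511.7, -320.8, 242.7]
tcp_rot: [2.33, 1.559, -0.538]
contact_force: [0.4, -0.2, -0.1]
grip_width: 55.0
```

Run:
```python
from h import *
st();flap();a=cap('side','s9.png');b=cap('top','t9.png')
A=cv2.imread('pics/s9.png');B=cv2.imread('pics/t9.png')
k=lambda i:cv2.resize(i,(400,300),interpolation=cv2.INTER_AREA)
cv2.imwrite('pics/z9.png',np.hstack([cv2.resize(A[120:400,80:450],(400,303)),cv2.resize(B[100:330,110:450],(400,303))]))
for c in(a,b):
    P=cloud(c);col=c['color'].astype(int)
    for n,g in(('rod',lambda p:(p[...,0]>620)&(p[...,0]<735)&(p[...,1]<-215)&(p[...,1]>-310)&(p[...,2]>8)&(p[...,2]<60)&(col[...,0]-col[...,2]>45)),
      ('handle',lambda p:(p[...,0]>320)&(p[...,0]<605)&(p[...,1]<-290)&(p[...,1]>-390)&(p[...,2]>8)&(p[...,2]<60)&(col[...,0]-col[...,2]>45))):
        q=P[g(P)];print(n,len(q),np.round(np.median(q,0),1) if len(q) else '')
z=np.load('c0.npz');T=z['t'];P=cloud(b)
for n,x in dict(car=(252,183,304,238),roof=(190,258,228,294),jr=(246,257,262,274),jy=(300,260,318,276),glue=(290,147,308,167),cup=(120,245,146,268)).items():
    r=[]
    for W in(T,P):
        q=W[x[1]:x[3],x[0]:x[2]].reshape(-1,3);q=q[(q[:,2]>25)&(q[:,2]<130)];r.append(np.round(np.nanmedian(q,0)) if len(q) else None)
    print(n,*r)
```

```text
19.57 [ 511.7 -320.8  242.7] [ 2.33   1.559 -0.538] F [ 0.4 -0.2 -0.1] w 55.0 q [-0.69  0.47  1.28  0.    1.38  0.61]
side flap n 3395 3764 slope -0.0166 yslope 0.0006 z at hinge 169.6
top flap n 2058 2991 slope -0.0136 yslope -0.0015 z at hinge 171.3
rod 88 [ 687.7 -269.5   17.8]
handle 600 [ 457.4 -329.    24.1]
rod 108 [ 696.3 -268.4   20.4]
handle 160 [ 473.1 -328.    27.6]
car [561.   3. 100.] [561.   3. 100.]
roof [325. 238.  32.] [325. 239.  33.]
jr [367.  83.  44.] [368.  87.  45.]
jy [ 362. -113.   46.] [ 362. -113.   45.]
glue [744. -69.  76.] [743. -69.  76.]
cup [383. 509.  69.] [384. 508.  68.]
```

View pics/z9.png

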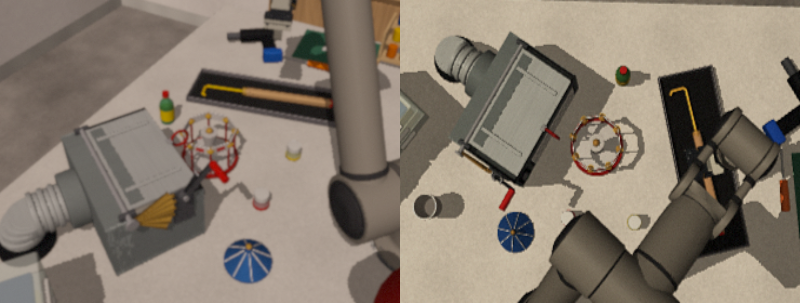

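The flap is shut, the pawl is at the front and the pole lies flat in its tray. Everything else is where it was; jar_red is partly hidden by the arm from above but looks unmoved from the side. Handing in.

```bash
python3 -c "
from plant import bot
print(bot.close_job())"
```

```text
the job is handed in; nothing more can be done
None
```

The unit is closed up and the job is handed in, at about 20 s of robot time. I pushed the pawl over to its front stop, hooked the ring, and eased the flap shut along its arc. Then I unhooked the pole and set it down level in its tray before opening the jaws.

**Last checks:**
- **Flap:** it reads level on both cameras. The measured slope was −0.014 to −0.017 rad, which I put down to calibration error. It had already stopped on the rim while the tool went on down.
- **Pawl:** after the push the knob measured at the front stop, and it is still there in the last picture.
- **Pole:** it lies flat in the tray at its original height, with the handle top at about 28 mm and the rod at about 20 mm.
- **Other things:** the carousel, roof, yellow jar, glue and cup measured within 1 mm of where they started. The red jar read 4 mm off from above because the arm partly hid it. From the side it looked unmoved. The screwdriver was only seen in pictures, not measured.

**What went less well:**
- **Descent to grip:** going down for the pole overshot by about 5 mm, and the fingertips pressed the tray liner with a brief wrist force of about 58 N. That is under the 120 N wrist limit but above 40 N. If fingertips count as the gripper's body, it would break the 40 N pressing limit.
- **Pole tilt:** the pole tilted about 0.03 rad in the grip when the flap met its stop. It levelled again as I set it down.

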